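# Light up a syrup sample for the clarity check

### The arm

A 6-joint arm with a two-finger parallel gripper is mounted at the origin on the work surface. World frame = base frame: x ahead of the robot, y to its left, z up, the work surface at z = 0. Lengths are in mm, angles in rad, forces in N, time in s.
With the tool pointing down it reaches from about 350 to 875 mm from the base axis. Payload 4.2 kg.
Tool frame: the origin (TCP) lies at the very end of the fingers, on their centre line; the grasp point (between the pads) lies 19 mm behind it (arm.grip_depth is the distance from the TCP to the grasp point, in mm); z points along the fingers, y is the line along which they close (so a half turn about z gives the same grasp; the last joint's range is limited). The gripper opens to 87 mm and grips with 3 to 60 N. Pads are 19 mm wide; open, the fingers measure 117 mm over their backs; the gripper's body (75 mm by 190 mm) begins 51 mm behind the grasp point.
Start: joints at [-0.925, 0.385, 0.008, 0, -1.194, -0.259], TCP at [235.78, -578.798, 222.55] pointing down, gripper open.
Joint ranges: [-3.14, 3.14], [-1.21, 2.06], [-1.07, 1.41], [-3.16, 2.05], [-2.99, -0.16], [-3.1, 3.1]. Speed limits (rad/s): [2.79, 2.79, 3.14, 3.14, 3.14, 3.14].

### API

Orientations are given as a unit quaternion [x, y, z, w].
In Python, from station import arm gives the robot as it stands.
- The arm moves only by the shell command python3 -m inch 'ROWS' [FORCE]. ROWS is text: rows parted by semicolons, each of 5 numbers parted by spaces: the finger opening in mm, from 0 to 87, then the shift along the tool's x, y, z in mm, then the turn about the tool's z in rad. In form: jaw tx ty tz spin; .... A call has 1 to 20 rows; each row shifts and turns the commanded pose from where the row before left it, along the tool's axes as they then stand; what a row does not reach is not made up. A row lasts 1/10 s, in which the tool goes at most 50 mm and 8.59 degrees, less where a joint would pass 70% of its speed; a pose out of reach is approached as far as the arm can. A call is refused whole if a number of a shift passes 50 or a number of a turn 0.15, either way. A call with a gripper value outside its range is refused whole. The fingers move at their own pace and stop on an object; FORCE is the grip in N (left out, the last holds). Time passes only in rows, so rows that do not move let the fingers close. It gives the time, the measured TCP pose, the force, the opening and the grip force at its end, in the units of the state.
- arm.get_state(): the state, without advancing time (a new reading comes with each control period).
- arm.read_camera(name): name is "scene" or "top"; returns the picture (400x640x3 uint8, blue, green, red); there is no depth.
- arm.calibration(name): a dict with "fx", "fy", "cx", "cy" (pixels), "k1" (the pictures are not rectified: a ray, as slopes to the right and down, at radius r is drawn at 1 + k1 r^2 times it, then the intrinsics apply), "position" and "rotation" of the camera in the world. Camera axes: x right, y down, z forward; pixel columns grow to the right and rows downward; lengths in mm; the calibration is good to about 2 mm. A picture is of the moment at which its call begins. calibration takes no time and is no camera call.
- arm.sign_off(): hands the job in; it is judged then, once.
The state is a dict: "clock": time; "joint_pos": joint angles; "qvel": joint speeds; "joint_efforts": joint torques, N m; "eef_pos": TCP position; "orientation": TCP orientation; "wrist_force": force on the tool from outside, world axes, zero at the start; "ft_torque": the same for the moment, N m; "width": finger opening in mm; "gripper_force": force on a finger pad.
Only numpy, scipy, OpenCV 4.12 (cv2) and the standard library are available. Lean on these libraries where they do the work, as an engineer would, in place of code of your own. Each camera call takes 0.05 s, during which the arm holds its last target. There are 200 camera calls.

### The job

Take the slim amber sample bottle that stands upright, lay it on its side centred in the two black V-blocks of the inspection stand (cap to either end) and let go of it. Then press the stand's release button fully down so that the telescoping lamp springs out to its first stop, grip the lamp by its upright handle, pull it out to its second stop, alongside the bottle, and finish holding it there: it springs back if let go. Leave the jar, the jug and the tin where they are.

Things in the scene. Friction and masses are not known exactly. Their poses are not given: they have to be found in the camera images.
- sample: Slim amber bottle with black screw cap, about 0.18 kg, standing upright on the bench to the left of the stand. Straight body 44 mm in diameter, 100 mm long, then a shoulder narrowing to a 21 mm neck at 122 mm, cap 26 mm in diameter; 158 mm tall. Origin: centre of its underside; z runs along the bottle to the cap.
- sample_mid (a point): Point on the bottle's axis half way along its straight body, 50 mm from the underside.
- cradle (a point): Where sample_mid lies when the bottle is properly laid, 60 mm above the bench, at the stand's near left. Axes of the fixed stand: y along cradle and lamp pull, x away from robot, z up. Two black 90-degree V-blocks, each 12 mm thick, centred 40 mm either side in y (68 mm free between); tops 7 mm below this point, +-29 mm in x. The steel base plate (240 x 380 mm) has its top at 8 mm.
- release (a joint): Travel of the release button, m: 0 up, 0.006 fully down. A sprung steel button, pressed straight down, about 5 N when fully down; it comes up again by itself. The lamp's latch opens after 4 mm; until then the lamp cannot be pulled.
- release_top (a point): Centre of the steel release button's top, 24 mm in diameter, 122 mm above the bench when up, in a dark round collar (40 mm) 10 mm lower, on the black block on top of the lamp's outer tube. It lies 140 mm in stand +x and 230 mm in stand -y from the cradle point.
- lamp_rod (a joint): How far the lamp's rod is out of its tube, m: 0 latched home at the start; 0.035 first stop, where a spring holds it once unlatched; 0.110 second stop, a hard end. Beyond the first stop the spring (50 N/m, about 4 N at the second) pulls it back. It slides level along stand +y, to the robot's left.
- lamp_head: Round aluminium lamp head, 44 mm in diameter and 50 mm long, white lens facing the cradle (stand -x), on the rod's end, with an upright square black rubber handle on top. Origin: centre of the head, 75 mm above the bench; axes as the stand. It lies 140 mm in stand +x from the cradle's line; at the second stop it is level with the cradle point in stand y.
- lamp_grip (a point): Where to grip the handle: on its axis 132 mm above the bench, 57 mm above the head's centre. The handle is 22 by 22 mm, its faces square to the stand's x and y, and spans 109 to 151 mm above the bench; at the first stop nothing else is higher than 98 mm within 80 mm of it.
- jar: Bystander: squat glass jar with an aluminium lid, 72 mm in diameter, 70 mm tall. Origin: centre of its underside. Leave it alone.
- jug: Bystander: white plastic syrup jug with a black cap and small loop handle, 96 mm in diameter, 187 mm tall. Origin: centre of its underside. Leave it alone.
- tin: Bystander: plain metal tin, 64 mm in diameter, 60 mm tall. Origin: centre of its underside. Leave it alone.
Not all that is in view belongs to the job. Of the things that look like the sample, the smallest one is meant.

How it is judged (in metres and radians):
On the way, in this order (a step that is already met when the one before it is completed fails the run):
1. the sample bottle lies centred in the V-blocks, let go and at rest (angle between the z axis of sample and the y axis of cradle, either way round below 0.12 rad and x of sample_mid in the frame of cradle between -0.006 and 0.006 m and y of sample_mid in the frame of cradle between -0.015 and 0.015 m and z of sample_mid in the frame of cradle between -0.005 and 0.005 m and contact force between the fingers and sample below 0.1 N and linear speed of sample below 0.03 m/s), for 0.2 s.
2. the release button is pressed down, with the bottle still lying in the cradle (value of joint release above 0.0045 m and angle between the z axis of sample and the y axis of cradle, either way round below 0.12 rad and x of sample_mid in the frame of cradle between -0.006 and 0.006 m and y of sample_mid in the frame of cradle between -0.015 and 0.015 m and z of sample_mid in the frame of cradle between -0.005 and 0.005 m), for 0.05 s.
At the end, for the whole second after the job is handed in: The fingers hold the lamp (over 1 N) at the second stop, rod within 6 mm of its 110 mm end, and the bottle lies still and untouched in the cradle: axis within 0.12 rad, middle within 15 mm along, 6 mm across and 5 mm in height of the cradle point (all of step 1 and value of joint lamp_rod above 0.104 m and contact force between the fingers and lamp_head above 1 N); the arm keeps its last pose, push and grip.
It fails at once if the jar is moved more than 30 mm (distance of jar from where it was at the start of the episode above 0.03 m).
It fails at once if the jug is moved more than 30 mm (distance of jug from where it was at the start of the episode above 0.03 m).
It fails at once if the tin is moved more than 30 mm (distance of tin from where it was at the start of the episode above 0.03 m).
It also fails if it takes over 64 s, if anything falls off the work surface, if the arm or the gripper's body presses on something with over 40 N, if the wrist force passes 120 N, or if a joint passes its speed limit or range.

## Working session

There is one attempt and no reset: what is moved stays moved. The work goes in short steps, Python scripts to look and compute and a shell command to move; the robot and the scene stay as the last step left them, time stands still between calls to the robot, and variables do not carry over. Pictures are saved under pics/ and viewed, at most 12 in all, crops included, and the job is handed in when it is done.

```bash
ls; mkdir -p pics; python3 - <<'E'
from station import arm
import cv2
for n in("scene","top"):
    cv2.imwrite(f"pics/{n}0.png",arm.read_camera(n)); print(n,arm.calibration(n))
s=arm.get_state(); print(s)
E
```

```text
pics
scene {'fx': 390.89699055161145, 'fy': 390.89699055161145, 'cx': 308.8556531129343, 'cy': 199.09680744733453, 'k1': -0.024596871641449445, 'position': array([1396.54293987,  -60.76930983, 1031.68671421]), 'rotation': array([ 0.65955852,  0.66910261, -0.24843758, -0.2357181 ])}
top {'fx': 398.67909918894384, 'fy': 398.67909918894384, 'cx': 319.857582937229, 'cy': 194.10410819957937, 'k1': -0.08746172166779358, 'position': array([ 362.44460504,  -80.16208228, 1351.8043581 ]), 'rotation': array([-0.70123283,  0.70562838, -0.070627  ,  0.07330037])}
{'clock': 0.1, 'joint_pos': array([-9.25371822e-01,  3.85469686e-01,  6.77097416e-03, -4.24515689e-04,
       -1.19402447e+00, -2.58588019e-01]), 'qvel': array([ 0.000476  , -0.00101062,  0.00379573,  0.00224982,  0.00065551,
       -0.00143177]), 'joint_efforts': array([-4.77386002e-04, -3.91690993e+01,  1.87934178e+01,  4.23178867e+00,
        1.34634983e-02, -6.97033829e-05]), 'eef_pos': array([ 235.58814726, -578.31347796,  221.5799001 ]), 'orientation': array([-1.92137596e-01,  9.81367504e-01,  9.52845101e-04, -2.43316805e-04]), 'wrist_force': array([-1.02490438,  0.63004104, -0.93258239]), 'ft_torque': array([ 0.02879536, -0.00056047,  0.01843569]), 'gripper_force': 0.0, 'width': 87.11887780128374}
```

View pics/scene0.png

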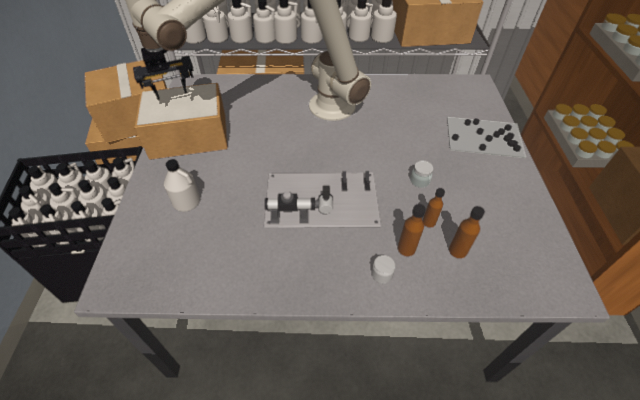

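View pics/top0.png

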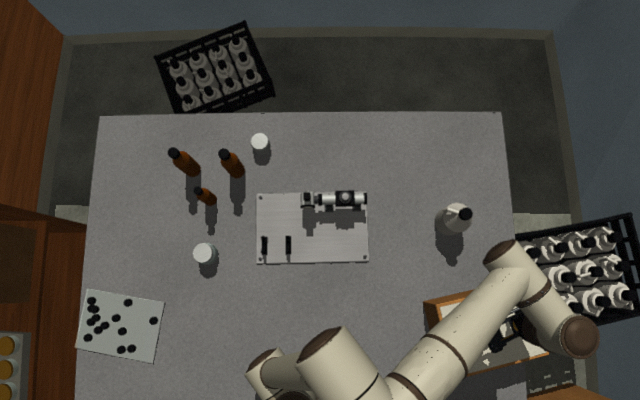

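Scene picture: candidates for the amber bottle are at (410,235), (433,210) and (465,237). In the top picture these are (231,163), (205,195) and (184,162). The smallest is scene (433,210) / top (205,195). The stand plate is at scene (322,200), the V-blocks are at (345,181) and (367,181), the jar at (423,173), the tin at (384,268) and the jug at (183,188).

```bash
cat > h.py <<'E'
import numpy as np,cv2
from station import arm
from scipy.spatial.transform import Rotation as R
def K(n):
    c=arm.calibration(n); return c,np.array([[c['fx'],0,c['cx']],[0,c['fy'],c['cy']],[0,0,1]]),np.array([c['k1'],0,0,0,0.])
def ray(n,uv):
    c,k,d=K(n); p=cv2.undistortPoints(np.array([[uv]],float),k,d)[0,0]
    v=R.from_quat(c['rotation']).apply([p[0],p[1],1]); return np.array(c['position']),v/np.linalg.norm(v)
def plane(n,uv,z):
    o,v=ray(n,uv); return o+v*(z-o[2])/v[2]
def tri(a,b):
    (o,v),(p,w)=ray('scene',a),ray('top',b)
    s=np.linalg.lstsq(np.c_[v,-w],p-o,rcond=None)[0]; x,y=o+s[0]*v,p+s[1]*w
    return (x+y)/2,np.linalg.norm(x-y)
def proj(n,X):
    c,k,d=K(n); r=R.from_quat(c['rotation']).inv(); 
    return cv2.projectPoints(r.apply(np.atleast_2d(X)-c['position']).reshape(-1,1,3),np.zeros(3),np.zeros(3),k,d)[0][:,0]
E
python3 - <<'E'
from h import *
s=cv2.imread('pics/scene0.png');t=cv2.imread('pics/top0.png')
for n,im in(('scene',s),('top',t)):
    h=cv2.cvtColor(im,cv2.COLOR_BGR2HSV)
    m=cv2.inRange(h,(3,120,40),(18,255,255)); 
    k,l,st,ce=cv2.connectedComponentsWithStats(m)
    for i in range(1,k):
        if 60<st[i,4]<2000: print(n,'amber',st[i],ce[i].round(1))
a=cv2.resize(s[160:290,340:500],None,fx=4,fy=4,interpolation=2)[:, :640]
cv2.imwrite('pics/c_s.png',a[:520])
cv2.imwrite('pics/c_t.png',cv2.resize(t[140:275,150:380],None,fx=3.4,fy=3.4,interpolation=2))
for b in(('scene',(433,226)),('top',(209,204))): print(plane(*b,0))
E
```

```text
scene amber [217  56  40  18 655] [237.1  64.7]
scene amber [263  56  41  18 664] [284.1  64.5]
scene amber [153  81  14   9  86] [159.4  85.2]
scene amber [ 399  196   44   60 1026] [418.8 226.9]
scene amber [450 218  30  40 717] [464.6 237.7]
top amber [173 151  24  18 157] [182.8 159.5]
top amber [221 153  17  18 130] [230.2 161.2]
top amber [199 188  14  13  74] [204.8 194. ]
top amber [423 290  50  38 610] [441.4 305.7]
top amber [467 351  82  25 213] [508.8 363.8]
top amber [527 385  84  15 757] [566.9 394.1]
[640.49081237 316.11835458   0.        ]
[609.46223692 309.36026933   0.        ]
```

View pics/c_s.png

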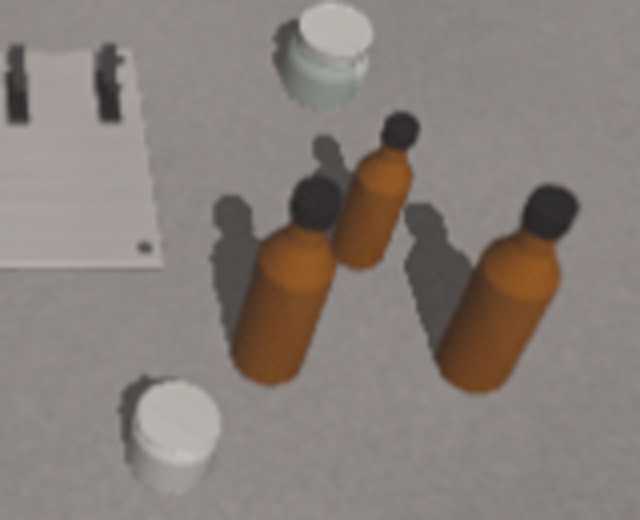

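View pics/c_t.png

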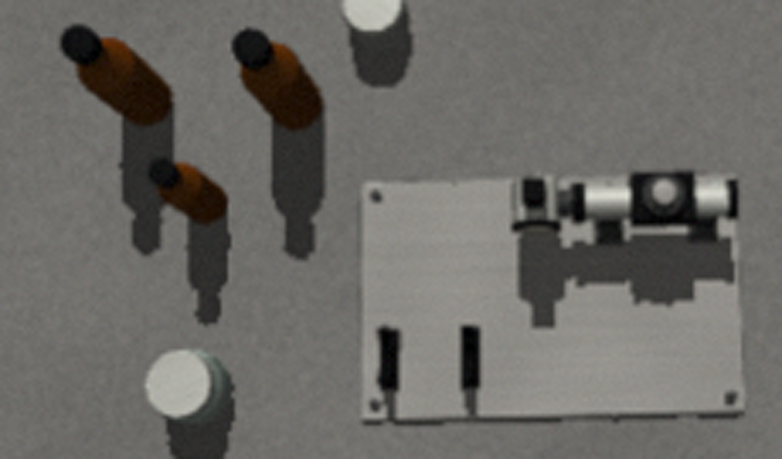

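The close crops confirm the choice: the smallest amber bottle has its cap at scene (440,192.5) and top (198,191). In the top view the V-blocks are near (264,245) and (288,245), the button near (345,196) and the handle near (307,197). Next I'll fit the stand pose and bottle position.

```bash
python3 - <<'E'
from h import *
T=lambda x,y:(150+(x+.5)/3.4-.5,140+(y+.5)/3.4-.5)
S=lambda x,y:(340+(x+.5)/4-.5,160+(y+.5)/4-.5)
cap=tri(S(400,131),T(164,173)); print('cap',cap)
t=cv2.imread('pics/top0.png');s=cv2.imread('pics/scene0.png')
# bottle base: shadow/body foot in top
print('cap top z150', plane('top',T(164,173),150),plane('scene',S(400,131),150))
print('body bottom scene edge',plane('scene',S(359,268),0))
# stand
g=cv2.cvtColor(t,cv2.COLOR_BGR2GRAY)
m=(g[225:275,255:300]<45).astype('uint8')
k,l,st,ce=cv2.connectedComponentsWithStats(m)
vb=[ce[i]+[255,225] for i in range(1,k) if st[i,4]>30]; print([st[i] for i in range(1,k)],vb)
v=[plane('top',p,50) for p in sorted(vb,key=lambda p:p[0])]
b=plane('top',T(664,192),122);h=plane('top',T(533,191),151)
print('vb',v,'but',b,'handle',h)
C=[plane('top',T(*p),8) for p in((362,182),(738,178),(743,412),(362,422))]; print('corners',np.round(C,1))
# rigid fit
P=np.array([[0,40],[0,-40],[140,-230],[140,-110]]);Q=np.array([v[0][:2],v[1][:2],b[:2],h[:2]])
w=np.r_[1,1,1,1]
H=((P-P.mean(0)).T@(Q-Q.mean(0)));a=np.arctan2(H[0,1]-H[1,0],H[0,0]+H[1,1])
M=np.array([[np.cos(a),-np.sin(a)],[np.sin(a),np.cos(a)]]);c=Q.mean(0)-M@P.mean(0)
print('yaw',a,'cradle',c,'res',(P@M.T+c-Q).round(1))
for n,d,z in(('vb+',(0,40),53),('vb-',(0,-40),53),('but',(140,-230),122),('hand',(140,-110),151),('cradle',(0,0),60)):
    print(n,proj('scene',[*(M@d+c),z]))
E
```

```text
cap (array([625.18305502, 304.15683792, 148.77567221]), np.float64(0.5698217521279754))
cap top z150 [624.8725825  303.46798583 150.        ] [626.19657643 303.9569947  150.        ]
body bottom scene edge [643.10316086 303.88395771   0.        ]
[array([31, 11,  5, 18, 88], dtype=int32), array([ 7, 12,  5, 18, 89], dtype=int32)] [array([287.96590909, 244.69318182]), array([264.02247191, 245.40449438])]
vb [array([462.07801862, 107.01197756,  50.        ]), array([464.10398123,  28.82796472,  50.        ])] but [ 609.7469462  -155.13023597  122.        ] handle [605.63052935 -34.96639426 151.        ]
corners [[ 645.1  144.3    8. ]
 [ 646.6 -237.4    8. ]
 [ 411.9 -235.8    8. ]
 [ 404.1  138.4    8. ]]
yaw 0.035912519532305946 cradle [462.38309577  68.86768523] res [[-1.1  1.8]
 [-0.3  0.1]
 [ 0.8 -0.8]
 [ 0.6 -1.1]]
vb+ [[366.62093667 174.33129593]]
vb- [[343.44381507 174.80690864]]
but [[286.39266724 193.57514998]]
hand [[325.53433957 186.46929479]]
cradle [[355.19468419 173.15942891]]
```

```bash
python3 - <<'E'
from h import *
T=lambda x,y:(150+(x+.5)/3.4-.5,140+(y+.5)/3.4-.5)
S=lambda x,y:(340+(x+.5)/4-.5,160+(y+.5)/4-.5)
print('A',tri(S(550,212),T(81,44))); print('B',tri(S(317,202),T(252,47)))
print('jar',tri(S(336,29),T(179,384))); print('tin',tri(S(178,418),T(372,8)))
print('tray',plane('top',(163,300),0),plane('top',(87,292),0))
E
python3 -m inch '87 0 0 -40 0.13; 87 0 0 -40 0.13; 87 0 0 -30 0.127; 87 0 0 0 0'
```

```text
A (array([735.77463042, 373.88899228, 192.7276933 ]), np.float64(0.30959372867153406))
B (array([730.18474908, 216.04038723, 194.92929215]), np.float64(0.45893525345421715))
jar (array([437.8850481 , 305.07317739,  67.58912911]), np.float64(1.2458118535284555))
tin (array([815.38024353, 131.99725197,  52.31427598]), np.float64(0.34456980183410657))
tray [282.91656666 452.21466101   0.        ] [304.70390442 724.23986734   0.        ]
clock: 0.5
eef_pos: [236.3, -580.5, 337.9]
orientation: [0.001, 1.0, -0.004, 0.002]
wrist_force: [-0.8, -0.3, 0.1]
width: 87.0
gripper_force: 0.0
```

```bash
python3 -m inch '87 -18 40 0 0; 87 -18 40 0 0; 87 -18 40 0 0; 87 -18 40 0 0; 87 -18 40 0 0; 87 -18 40 0 0; 87 -18 40 0 0; 87 -18 40 0 0; 87 -18 40 0 0; 87 -18 40 0 0; 87 -18 40 0 0; 87 -18 40 0 0; 87 -18 40 0 0; 87 -18 40 0 0; 87 -18 40 0 0; 87 -18 40 0 0; 87 -18 40 0 0; 87 -18 40 0 0; 87 0 0 0 0; 87 0 0 0 0'
```

```text
clock: 2.5
eef_pos: [559.6, 141.9, 330.6]
orientation: [-0.001, 1.0, -0.001, -0.002]
wrist_force: [-0.6, -0.6, -0.4]
width: 87.0
gripper_force: 0.0
```

```bash
python3 -m inch '87 -16 40 0 0; 87 -16 40 0 0; 87 -16 40 0 0; 87 -16 42 0 0; 87 0 0 40 0; 87 0 0 40 0; 87 0 0 40 0; 87 0 0 0 0; 87 0 0 0 0' 20; python3 - <<'E'
from h import *
a=cv2.resize(arm.read_camera('scene')[120:270,340:520],None,fx=3,fy=3,interpolation=2)
b=cv2.resize(arm.read_camera('top')[130:280,120:300],None,fx=1.4,fy=3,interpolation=2)
cv2.imwrite('pics/g1.png',np.hstack([a,b]))
s=arm.get_state();print(s['eef_pos'],proj('scene',s['eef_pos']))
E
```

```text
clock: 3.4
eef_pos: [624.4, 301.9, 213.4]
orientation: [0.0, 1.0, -0.001, 0.0]
wrist_force: [1.2, 0.1, 0.8]
width: 87.0
gripper_force: 0.0
[625.47848536 303.11526033 216.1251325 ] [[444.90301783 176.97460806]]
```

View pics/g1.png

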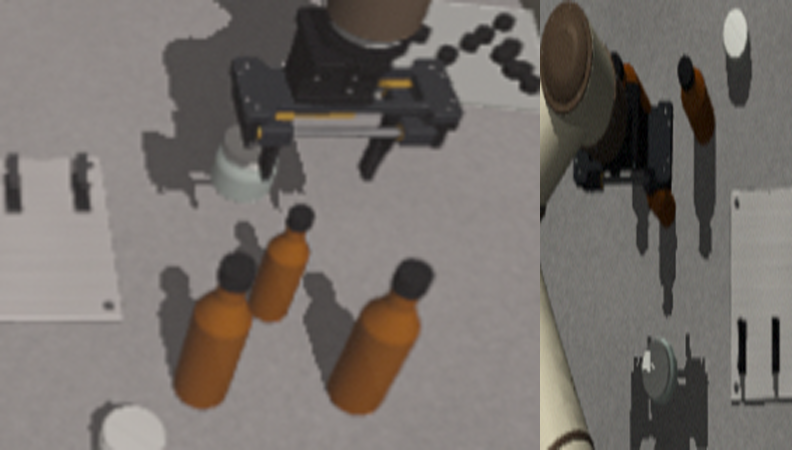

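The fingers straddle the cap, with tips at crop (268,178) and (370,178) and the cap at (300,217), which matches the projection. I'll descend and grip.

```bash
python3 -m inch '87 0 0 31 0; 87 0 0 31 0; 87 0 0 30 0; 87 0 0 0 0; 15 0 0 0 0; 15 0 0 0 0; 15 0 0 0 0; 15 0 0 0 0; 15 0 0 0 0; 15 0 0 0 0; 15 0 0 0 0' 20
```

```text
clock: 4.6
eef_pos: [624.0, 303.1, 120.6]
orientation: [0.0, 1.0, -0.0, 0.0]
wrist_force: [-0.1, -0.6, -1.1]
width: 39.1
gripper_force: 0.0
```

```bash
python3 -m inch '15 0 0 0 0; 15 0 0 0 0; 15 0 0 0 0; 15 0 0 0 0; 15 0 0 0 0' 20; python3 -m inch '15 0 0 -30 0; 15 0 0 -30 0; 15 0 0 -30 0; 15 0 0 -30 0;15 0 0 -30 0; 15 0 0 0 0'
```

```text
clock: 5.1
eef_pos: [624.0, 303.2, 120.5]
orientation: [0.0, 1.0, 0.0, -0.0]
wrist_force: [-0.8, 0.3, 0.2]
width: 24.5
gripper_force: 20.1
clock: 5.7
eef_pos: [625.7, 303.8, 275.7]
orientation: [-0.0, 1.0, 0.002, 0.004]
wrist_force: [0.7, -0.1, -1.4]
width: 24.6
gripper_force: 20.2
```

```bash
python3 -m inch '15 13 22 0 0; 15 13 22 0 0; 15 13 22 0 0; 15 13 22 0 0; 15 0 0 0 -0.146; 15 0 0 0 -0.146; 15 0 0 0 -0.146; 15 0 0 0 -0.146; 15 0 0 0 -0.146; 15 0 0 0 -0.146; 15 0 0 0 -0.146; 15 0 0 0 -0.146; 15 0 0 0 -0.146; 15 0 0 0 -0.146; 15 0 0 0 -0.146; 15 0 0 0 0; 15 0 0 0 0'; python3 -c "
from station import arm; s=arm.get_state(); print(s['joint_pos'],s['orientation'])"
```

```text
clock: 7.4
eef_pos: [571.5, 390.8, 269.0]
orientation: [0.718, -0.696, -0.0, 0.001]
wrist_force: [0.8, -0.1, -2.1]
width: 24.7
gripper_force: 20.5
[ 8.32417900e-01  4.81356658e-01  2.76562013e-01 -5.61199646e-04
 -1.36857790e+00 -8.00569658e-01] [ 7.18236627e-01 -6.95797681e-01 -2.34628352e-04  1.29603175e-03]
```

```bash
python3 -m inch '15 0 0 40 0; 15 0 0 40 0; 15 0 0 40 0; 15 0 0 20 0; 15 0 0 4 0; 15 0 0 0 0; 15 0 0 0 0'; python3 -m inch '15 0 0 3 0; 15 0 0 0 0; 15 0 0 0 0'
```

```text
clock: 8.1
eef_pos: [573.0, 391.9, 128.5]
orientation: [0.719, -0.695, 0.0, -0.002]
wrist_force: [-0.5, 0.9, -1.9]
width: 24.3
gripper_force: 20.4
clock: 8.4
eef_pos: [572.1, 391.3, 124.3]
orientation: [0.719, -0.695, -0.0, -0.001]
wrist_force: [-0.5, -0.7, -2.9]
width: 24.4
gripper_force: 20.4
```

```bash
python3 -m inch '15 0 0 3 0; 15 0 0 1 0; 15 0 0 0 0; 15 12 0 -1 0; 15 12 0 0 0; 15 12 0 1 0; 15 12 0 2 0; 15 12 0 3 0; 15 12 0 4 0; 15 0 0 0 0; 15 0 0 0 0' 5;  python3 - <<'E'
from h import *
a=cv2.resize(arm.read_camera('scene')[90:240,380:560],None,fx=3,fy=3,interpolation=2)
cv2.imwrite('pics/t1.png',a)
E
```

```text
clock: 9.5
eef_pos: [574.7, 318.4, 110.7]
orientation: [0.719, -0.695, 0.0, 0.0]
wrist_force: [-0.8, -1.7, 4.2]
width: 25.4
gripper_force: 5.0
```

View pics/t1.png

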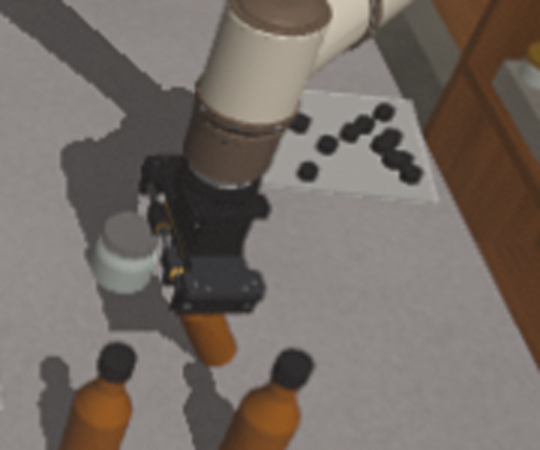

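The view shows the bottle tilting as planned, base at crop (215,350) and clear of its neighbours. Continuing the arc.

```bash
python3 -m inch '15 11 -2 5 0; 15 11 -2 5 0; 15 10 -2 7 0; 15 10 -2 7 0; 15 9 -2 9 0; 15 8 0 9 0; 15 7 0 10 0; 15 7 0 10 0; 15 5 0 11 0; 15 5 0 11 0; 15 0 0 0 0; 15 0 0 0 0' 5
```

```text
clock: 10.75
eef_pos: [587.4, 236.6, 26.1]
orientation: [0.719, -0.694, 0.0, 0.0]
wrist_force: [-0.5, -0.9, -1.5]
width: 25.8
gripper_force: 5.0
```

```bash
python3 -m inch '15 3 0 10 0; 15 3 0 9 0; 15 0 0 2 0; 15 0 0 0 0; 15 0 0 0 0' 4;  python3 - <<'E'
from h import *
a=cv2.resize(arm.read_camera('scene')[120:270,340:520],None,fx=3,fy=3,interpolation=2)
cv2.imwrite('pics/t2.png',a); print(arm.get_state()['eef_pos'])
E
```

```text
clock: 11.25
eef_pos: [587.7, 230.6, 5.6]
orientation: [0.719, -0.695, 0.0, -0.0]
wrist_force: [-0.1, -1.6, -0.2]
width: 25.6
gripper_force: 4.0
[587.78585944 230.70323173   5.81023642]
```

View pics/t2.png

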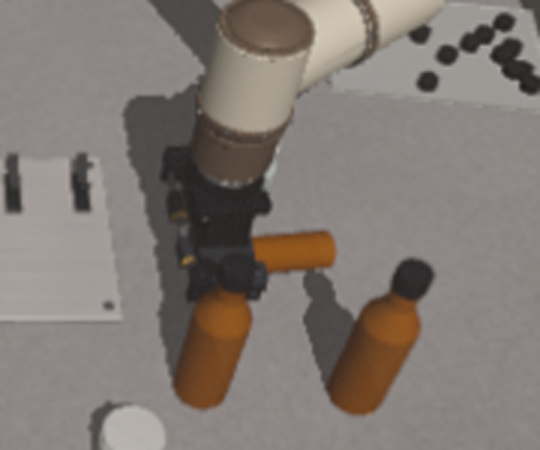

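The bottle is lying along y, with its base end at crop (334,250). I'll open slightly, slide along it to the body and compute the base end position.

```bash
python3 - <<'E'
from h import *
print(plane('scene',(340+333/3,120+250/3),22),plane('scene',(340+255/3,120+254/3),22))
E
python3 -m inch '70 0 0 0 0; 70 0 0 0 0; 70 0 0 0 0;70 0 0 0 0; 70 0 0 0 0; 70 0 0 0 0'
```

```text
[562.56599557 385.37800763  22.        ] [569.05432693 297.64721378  22.        ]
clock: 11.9
eef_pos: [587.6, 230.6, 5.6]
orientation: [0.719, -0.695, 0.0, -0.0]
wrist_force: [0.3, -0.0, 0.2]
width: 64.7
gripper_force: 0.0
```

```bash
python3 -m inch '75 0 0 0 -0.1; 75 -20 0 0 0; 75 -25 0 0 0; 75 -25 0 0 0; 75 -23 0 0 0; 75 0 0 0 0; 30 0 0 0 0; 30 0 0 0 0; 30 0 0 0 0; 30 0 0 0 0; 30 0 0 0 0; 30 0 0 0 0; 30 0 0 0 0;30 0 0 0 0' 25
```

```text
clock: 13.3
eef_pos: [574.9, 322.0, 5.6]
orientation: [0.753, -0.658, 0.0, 0.001]
wrist_force: [-2.1, -2.5, 2.8]
width: 43.4
gripper_force: 24.6
```

```bash
python3 -m inch '30 0 0 -30 0; 30 0 0 -40 0; 30 0 0 -40 0; 30 0 0 -20 0; 30 0 0 0 0.1; 30 31 15 0 0; 30 31 15 0 0; 30 31 15 0 0; 30 31 15 0 0; 30 31 15 0 0; 30 31 15 0 0; 30 31 15 0 0; 30 31 15 0 0; 30 0 0 0 0; 30 0 0 0 0'; python3 - <<'E'
from h import *
s=arm.get_state();print(s['eef_pos'],s['orientation'])
im=arm.read_camera('scene'); cv2.imwrite('pics/raw_s.png',im)
cv2.imwrite('pics/t3.png',cv2.resize(im[90:250,250:450],None,fx=4,fy=3.7,interpolation=2)[:, :800])
E
```

```text
clock: 14.8
eef_pos: [464.0, 70.5, 135.6]
orientation: [0.719, -0.695, 0.0, -0.001]
wrist_force: [0.5, 0.2, -1.8]
width: 43.4
gripper_force: 24.6
[463.98909844  70.47247036 135.61390744] [ 7.18982309e-01 -6.95028012e-01  1.26689866e-04 -6.96804173e-04]
```

View pics/t3.png

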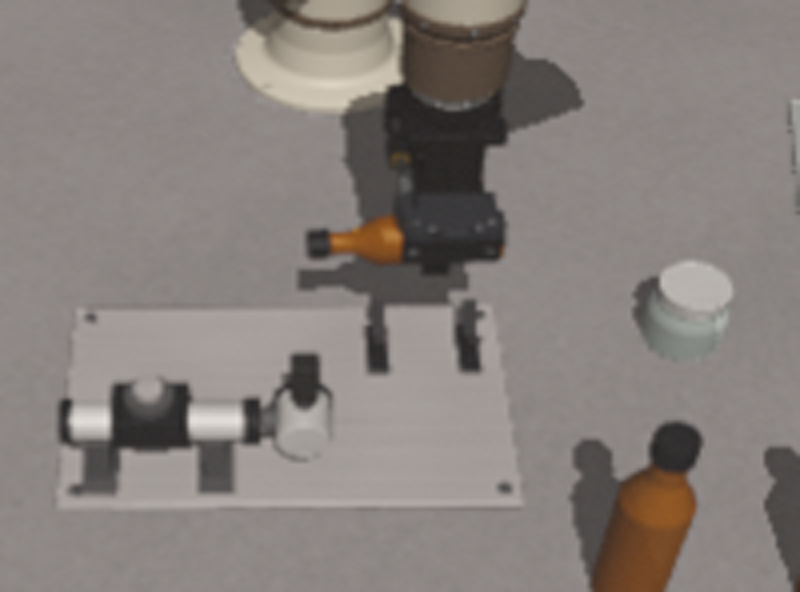

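Cap end is at crop (307,241), with the bottle level and parallel to the plate. Computing its offset along the axis.

```bash
python3 - <<'E'
from h import *
f=lambda x,y:(250+(x+.5)/4-.5,90+(y+.5)/3.7-.5)
for p in((307,241),(403,240),(507,240),(330,241)): print(p,plane('scene',f(*p),154.6))
# V-block check in scene
for p in((377,330),(468,328)): print('vb',plane('scene',f(*p),53))
print('btn',tri(f(148,387),(345.3,196.5)), 'handle top',plane('scene',f(305,362),151))
c=np.array([462.5,68.5]);a=.033
for d,z in(((0,40),53),((0,-40),53),((140,-230),122),((140,-110),151)):
    q=proj('scene',[*(c+[np.cos(a)*d[0]-np.sin(a)*d[1],np.sin(a)*d[0]+np.cos(a)*d[1]]),z])[0]; print(((q[0]-250)*4,(q[1]-90)*3.7))
E
```

```text
(307, 241) [471.5593469  -32.21285004 154.6       ]
(403, 240) [469.78946865  45.48358788 154.6       ]
(507, 240) [469.20007668 129.54431745 154.6       ]
(330, 241) [471.44183102 -13.60270504 154.6       ]
vb [482.73114462  29.64198261  53.        ]
vb [479.60071499 107.43155468  53.        ]
btn (array([ 609.37469253, -156.03305514,  117.56281342]), np.float64(0.9557504215173784)) handle top [610.30067138 -35.04265259 151.        ]
(np.float64(466.08181493565894), np.float64(312.2050253920447))
(np.float64(373.3434198553002), np.float64(313.7837537020984))
(np.float64(144.5750170042313), np.float64(382.7329345621372))
(np.float64(301.09460941755106), np.float64(356.75829805011796))
```

```bash
python3 -m inch '30 9 1 0 0; 30 0 0 25 0; 30 0 0 25 0; 30 0 0 20 0; 30 0 0 10 0; 30 0 0 5 0; 30 0 0 0 0; 30 0 0 0 0'; python3 -m inch '30 0 0 3 0; 30 0 0 2 0; 30 0 0 0 0; 30 0 0 0 0'
```

```text
clock: 15.65
eef_pos: [463.9, 62.0, 51.2]
orientation: [0.72, -0.694, 0.0, -0.001]
wrist_force: [-0.4, 0.0, -3.5]
width: 43.5
gripper_force: 24.6
clock: 16.05
eef_pos: [464.3, 62.0, 46.3]
orientation: [0.719, -0.695, 0.001, -0.001]
wrist_force: [2.2, -0.7, 1.4]
width: 43.5
gripper_force: 24.7
```

```bash
python3 -m inch '30 0 -1.5 0 0; 30 0 -1.5 0 0; 30 0 0 0 0; 30 0 0 0 0';python3 -m inch '30 0 0 2 0; 30 0 0 0 0; 30 0 0 0 0'
```

```text
clock: 16.45
eef_pos: [465.4, 61.8, 45.5]
orientation: [0.719, -0.695, -0.0, 0.001]
wrist_force: [-3.3, 2.4, 3.8]
width: 43.1
gripper_force: 24.6
clock: 16.75
eef_pos: [465.8, 62.3, 44.8]
orientation: [0.719, -0.695, -0.0, -0.0]
wrist_force: [-6.3, 4.7, 13.2]
width: 43.1
gripper_force: 24.7
```

```bash
python3 -m inch '30 0 1 -1 0; 30 0 0 0 0; 30 0 0 0 0; 48 0 0 0 0; 52 0 0 0 0; 58 0 0 0 0; 65 0 0 0 0; 75 0 0 0 0; 80 0 0 0 0; 80 0 0 0 0; 80 0 0 0 0'; python3 -m inch '80 0 0 -30 0; 80 0 0 -40 0; 80 0 0 -40 0; 80 0 0 -40 0; 80 0 0 -40 0; 80 -40 0 -40 0; 80 -40 0 0 0;80 -40 0 0 0; 80 0 0 0 0'; python3 - <<'E'
from h import *
s=arm.get_state();print(s['eef_pos'])
a=arm.read_camera('scene');b=arm.read_camera('top'); cv2.imwrite('pics/raw_s2.png',a);cv2.imwrite('pics/raw_t2.png',b)
cv2.imwrite('pics/t4.png',np.vstack([cv2.resize(a[150:240,250:400],None,fx=5,fy=3.2,interpolation=2),cv2.resize(b[180:280,245:395],None,fx=5,fy=3.0,interpolation=2)]))
E
```

```text
clock: 17.85
eef_pos: [465.2, 61.7, 44.6]
orientation: [0.719, -0.695, 0.0, -0.0]
wrist_force: [-0.2, 0.2, -0.6]
width: 78.6
gripper_force: 0.0
clock: 18.75
eef_pos: [461.1, 180.4, 269.9]
orientation: [0.721, -0.693, -0.0, -0.001]
wrist_force: [-0.3, -0.1, -0.2]
width: 79.8
gripper_force: 0.0
[461.06335232 180.41457943 269.93010493]
```

View pics/t4.png

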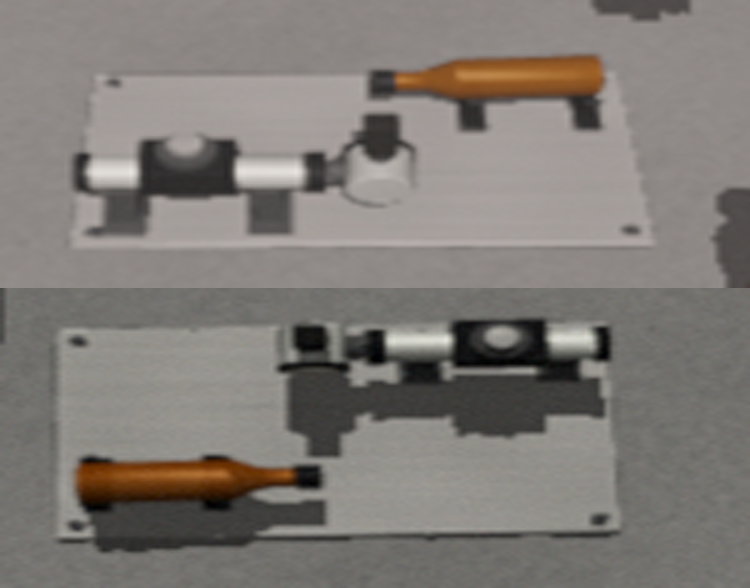

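The bottle lies in both V-blocks: top crop base end (76,484), cap end (322,475), V-blocks at 95 and 217. Now the numbers.

```bash
python3 - <<'E'
from h import *
t=lambda x,y:(245+(x+.5)/5-.5,180+(y-288+.5)/3-.5)
s=lambda x,y:(250+(x+.5)/5-.5,150+(y+.5)/3.2-.5)
b,c=plane('top',t(77,484),60),plane('top',t(322,475),60); b2,c2=plane('scene',s(603,76),60),plane('scene',s(369,83),60)
print('top',b,c,'len',np.linalg.norm(b-c),'scene',b2,c2,np.linalg.norm(b2-c2))
print('vb',plane('top',t(95,484),53),plane('top',t(217,482),53))
for p,q in((s(184,146),t(503,337)),): print('btn',plane('scene',p,122),plane('top',q,122))
print('handle',plane('scene',s(381,122),151),plane('top',t(311,337),151))
for m in ('amber',):
    for n,f,o in(('top','pics/raw_t2.png',0),('scene','pics/raw_s2.png',0)):
        h=cv2.cvtColor(cv2.imread(f),cv2.COLOR_BGR2HSV); k=cv2.inRange(h,(3,120,40),(18,255,255))
        r=np.s_[225:260,250:300] if n=='top' else np.s_[155:185,325:380]
        y,x=np.nonzero(k[r]); x=x+r[1].start;y=y+r[0].start
        P=np.array([plane(n,q,60)[:2] for q in zip(x,y)]); P=P[P[:,1]>P[:,1].max()-95]
        v=np.linalg.svd(P-P.mean(0))[2][0]; print(n,P.mean(0),P.min(0),P.max(0),'yaw',np.arctan(-v[0]/v[1]))
E
```

```text
top [462.65596021 118.6726878   60.        ] [471.67476484 -40.01430079  60.        ] len 158.94306900435038 scene [463.16084346 120.22793788  60.        ] [474.70723805 -40.3389236   60.        ] 160.9814779251748
vb [463.16532587 107.98614472  53.        ] [465.03610637  28.47594161  53.        ]
btn [ 617.46888254 -155.54801866  122.        ] [ 610.1190993  -155.95208836  122.        ]
handle [611.54786115 -35.28011726 151.        ] [605.0692135  -36.16055894 151.        ]
top [466.67002676  70.60669778] [446.29919474  24.53219855] [488.2582113  118.95007809] yaw 0.018275561607971183
scene [464.81432309  71.72767693] [437.22966081  25.82715444] [494.72389325 119.3119402 ] yaw 0.1267455929817581
```

```bash
python3 -m inch '0 0 0 0 0.144; 0 0 0 0 0.144; 0 0 0 0 0.144; 0 0 0 0 0.144; 0 0 0 0 0.144; 0 0 0 0 0.144; 0 0 0 0 0.144; 0 0 0 0 0.144; 0 0 0 0 0.144; 0 0 0 0 0.144; 0 0 0 0 0.144; 0 0 0 0 0' 20; python3 -m inch '0 -17 -37 0 0; 0 -17 -37 0 0; 0 -17 -37 0 0; 0 -17 -37 0 0; 0 -17 -37 0 0; 0 -17 -37 0 0; 0 -17 -37 0 0; 0 -17 -37 0 0; 0 -14 -37 0 0; 0 0 0 0 0; 0 0 0 40 0; 0 0 0 40 0; 0 0 0 20 0; 0 0 0 0 0; 0 0 0 0 0'
```

```text
clock: 20.05
eef_pos: [461.0, 175.9, 269.8]
orientation: [-0.01, 1.0, -0.0, -0.0]
wrist_force: [-0.5, 0.6, -0.3]
width: 1.2
gripper_force: 0.0
clock: 21.55
eef_pos: [618.6, -152.9, 170.7]
orientation: [-0.012, 1.0, -0.0, 0.0]
wrist_force: [-0.3, 0.4, 1.2]
width: 0.7
gripper_force: 0.0
```

```bash
python3 -m inch '0 7 -3 0 0; 0 0 0 30 0; 0 0 0 12 0; 0 0 0 0 0; 0 0 0 0 0'; python3 -m inch '0 0 0 3 0; 0 0 0 3 0; 0 0 0 3 0; 0 0 0 0 0; 0 0 0 0 0'
```

```text
clock: 22.05
eef_pos: [612.0, -156.0, 129.1]
orientation: [-0.011, 1.0, -0.0, 0.001]
wrist_force: [0.3, 0.1, 0.5]
width: 0.8
gripper_force: 0.0
clock: 22.55
eef_pos: [612.0, -155.8, 119.5]
orientation: [-0.011, 1.0, -0.0, 0.001]
wrist_force: [0.9, 1.0, 2.6]
width: 0.4
gripper_force: 1.2
```

```bash
python3 -m inch '0 0 0 2 0; 0 0 0 1 0; 0 0 0 1 0; 0 0 0 0 0; 0 0 0 0 0; 0 0 0 0 0'; python3 -m inch '0 0 0 1 0; 0 0 0 1 0; 0 0 0 0 0; 0 0 0 0 0; 0 0 0 0 0'
```

```text
clock: 23.15
eef_pos: [612.1, -155.8, 116.4]
orientation: [-0.011, 1.0, -0.0, 0.001]
wrist_force: [-0.5, 2.7, 8.3]
width: 0.3
gripper_force: 4.0
clock: 23.65
eef_pos: [612.1, -155.8, 116.3]
orientation: [-0.012, 1.0, -0.001, 0.001]
wrist_force: [-2.9, 2.9, 15.4]
width: 0.5
gripper_force: 7.5
```

```bash
python3 -m inch '0 0 0 -20 0; 87 0 0 -40 0; 87 0 0 -40 0; 87 0 0 -20 0; 87 0 0 0 0; 87 0 0 0 0'; python3 - <<'E'
from h import *
a=arm.read_camera('scene');b=arm.read_camera('top')
cv2.imwrite('pics/t5.png',np.vstack([cv2.resize(a[150:240,250:400],None,fx=5,fy=3.2,interpolation=2),cv2.resize(b[180:280,245:395],None,fx=5,fy=3.0,interpolation=2)]))
E
```

```text
clock: 24.25
eef_pos: [610.6, -155.5, 231.6]
orientation: [-0.011, 1.0, 0.001, -0.001]
wrist_force: [0.3, 0.3, -0.2]
width: 32.5
gripper_force: 0.0
```

View pics/t5.png

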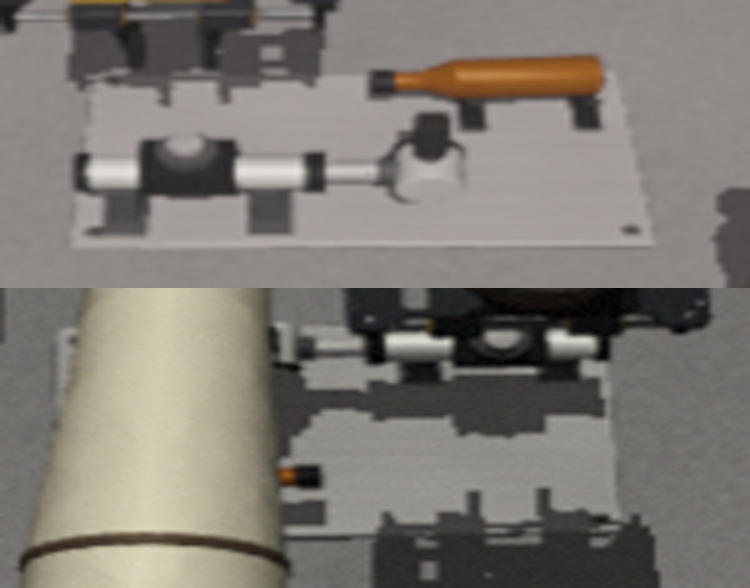

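Lamp is at its first stop, with the handle at scene crop (431,122), so y≈0; the bottle is undisturbed. Moving to the handle.

```bash
python3 -m inch '87 0 40 0 0; 87 0 40 0 0; 87 0 40 0 0; 87 0 36 0 0; 87 0 0 0 0; 87 0 0 0 0; 87 0 0 0 0; 87 0 0 35 0; 87 0 0 35 0; 87 0 0 30 0; 87 0 0 15 0; 87 0 0 0 0; 87 0 0 0 0'
```

```text
clock: 25.65
eef_pos: [608.4, -0.9, 118.1]
orientation: [-0.01, 1.0, -0.0, 0.0]
wrist_force: [1.2, 0.6, -0.4]
width: 87.0
gripper_force: 0.0
```

```bash
python3 -m inch '87 0 0 4 0; 15 0 0 0 0; 15 0 0 0 0; 15 0 0 0 0; 15 0 0 0 0; 15 0 0 0 0; 15 0 0 0 0; 15 0 0 0 0; 15 0 0 0 0; 15 0 0 0 0; 15 0 0 0 0; 15 0 0 0 0; 15 0 0 0 0' 30
```

```text
clock: 26.95
eef_pos: [608.0, 0.1, 113.9]
orientation: [-0.011, 1.0, 0.0, 0.0]
wrist_force: [0.6, -0.5, -0.0]
width: 21.8
gripper_force: 30.0
```

```bash
python3 -m inch '15 0 6 0 0; 15 0 6 0 0; 15 0 6 0 0; 15 0 6 0 0; 15 0 6 0 0; 15 0 6 0 0; 15 0 6 0 0; 15 0 6 0 0; 15 0 6 0 0; 15 0 6 0 0; 15 0 6 0 0; 15 0 4 0 0; 15 0 0 0 0; 15 0 0 0 0'; python3 -m inch '15 0 2 0 0; 15 0 2 0 0; 15 0 0 0 0; 15 0 0 0 0'
```

```text
clock: 28.35
eef_pos: [606.9, 70.4, 113.9]
orientation: [-0.011, 1.0, 0.0, 0.0]
wrist_force: [4.0, -4.1, -2.8]
width: 21.3
gripper_force: 30.0
clock: 28.75
eef_pos: [606.8, 74.1, 113.9]
orientation: [-0.011, 1.0, 0.0, 0.0]
wrist_force: [3.9, -3.4, -3.0]
width: 22.0
gripper_force: 30.0
```

```bash
python3 -m inch '15 0 1 0 0; 15 0 1 0 0; 15 0 0 0 0; 15 0 0 0 0'; python3 -m inch '15 0 1 0 0; 15 0 1 0 0; 15 0 0 0 0; 15 0 0 0 0'; python3 - <<'E'
from h import *
a=arm.read_camera('scene')
cv2.imwrite('pics/t6.png',cv2.resize(a[130:240,250:400],None,fx=5,fy=5,interpolation=2))
E
```

```text
clock: 29.15
eef_pos: [606.8, 74.6, 113.9]
orientation: [-0.011, 1.0, -0.001, 0.0]
wrist_force: [5.6, -7.3, -3.0]
width: 21.8
gripper_force: 30.0
clock: 29.55
eef_pos: [606.7, 74.6, 113.9]
orientation: [-0.01, 1.0, -0.002, -0.0]
wrist_force: [6.9, -13.7, -4.5]
width: 21.8
gripper_force: 30.0
```

View pics/t6.png

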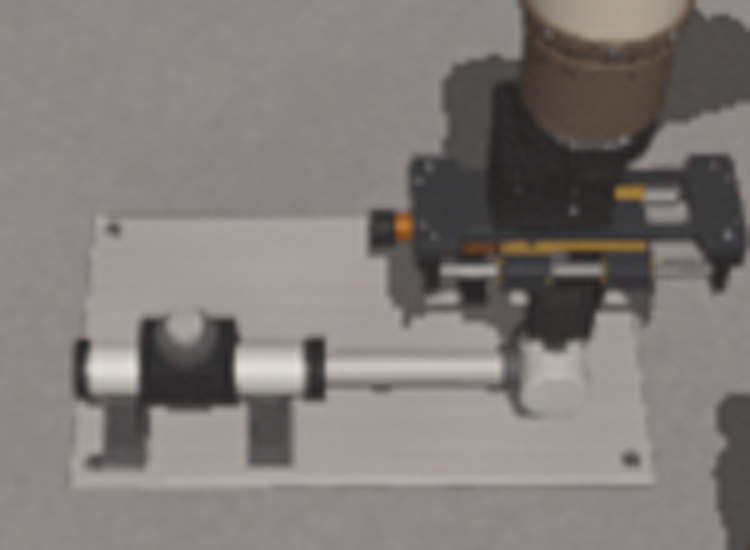

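The hard stop was reached: the force rises with no further travel, and 74.6 mm of pull takes the rod to about 110 mm. In the picture the lamp head is out at (550,385) beside the bottle, whose cap is still at (385,228). The jar, jug and tin were not touched. Handing in.

```bash
python3 -c "
from station import arm; print(arm.sign_off())"
```

```text
the job is handed in; nothing more can be done
None
```

The job is handed in at about 29.6 s: the sample bottle was laid in the V-blocks and let go, the release button pressed fully down, and the lamp is held at its second stop. The sign-off gave no verdict. The bottle's position at the end rests on earlier pictures, because the gripper hides most of it in the last one.

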